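# Load the sample bottles into the second tray in reverse order

## Robot

A 7-joint arm with a two-finger parallel gripper is mounted at the origin on the work surface. World frame = base frame: x ahead of the robot, y to its left, z up, the work surface at z = 0. Lengths are in m, angles in rad, forces in N, time in s.
With the tool pointing down it reaches from about 0.4 to 0.875 m from the base axis. Payload 4.4 kg.
Tool frame: the origin (TCP) lies at the very end of the fingers, on their centre line; the grasp point (between the pads) lies 19 mm behind it; z points along the fingers, y is the direction in which the jaws open and shut (so a half turn about z gives the same grasp; the last joint's range is limited). The gripper opens to 85 mm and grips with 20 to 120 N. Pads are 22 mm wide; open, the fingers measure 114 mm over their backs; the gripper's body (76 mm by 85 mm) begins 54 mm behind the grasp point. The pads swing forward as they close: fully open they stand 13 mm farther back than shut.
Start: joints at [1.111, 0.628, 0.038, 1.517, -0.027, 0.996, -0.02], TCP at [0.249, -0.6, 0.231] pointing down, gripper open.
Joint ranges: [-3.06, 3.06], [-0.37, 2.12], [-1.25, 1.32], [0.18, 2.47], [-1.1, 4.24], [0.23, 1.98], [-2.94, 2.94]. Speed limits (rad/s): [2.57, 2.57, 3.14, 3.14, 3.14, 3.14, 3.14].

## Interface

Orientations are given as [roll, pitch, yaw] about the fixed x, y, z axes, in that order (R = Rz(yaw) Ry(pitch) Rx(roll)).
In Python, from station import ctrl gives the robot as it stands.
- The arm moves only by the tool play_rows, never from a script. Its argument "series" is a list of rows, each a list of 3 entries, a list of its own where there are three numbers: the shift along the tool's x, y, z in m, then the turn about the tool's z in rad, then the closure, from 0 (fully open) to 1 (shut). In form: [[[x, y, z], turn, fingers], ...]. A call has exactly 10 rows; each row is the pose to reach, as a shift and turn from the pose commanded when the call began, along the tool's axes at that moment; what a row does not reach only later rows make up. A row lasts 1/10 s, in which the tool goes at most 50 mm and 8.59 degrees, less where a joint would pass 70% of its speed; a pose out of reach is approached as far as the arm can. A call with a gripper value outside its range is refused whole. The fingers move at their own pace and stop on an object; "grip_force" is the grip in N (left out, the last holds). Time passes only in rows, so rows that repeat a pose let the fingers close, or fill a call up. It gives the time, the measured TCP pose, the force and the opening at its end, in the units of the state.
- ctrl.state(): the state, without advancing time (a new reading comes with each control period).
- ctrl.capture(name): name is "side" or "top"; returns the picture (420x560x3 uint8, blue, green, red); there is no depth.
- ctrl.calibration(name): a dict with "fx", "fy", "cx", "cy" (pixels), "extrinsics" (4x4, takes a point from camera to world coordinates). Camera axes: x right, y down, z forward; pixel columns grow to the right and rows downward; lengths in m; the calibration is good to about 2 mm. A picture is of the moment at which its call begins. calibration takes no time and is no camera call.
- ctrl.hand_in(): hands the job in, once; it reports no verdict.
The state is a dict: "clock": time; "qpos": joint angles; "joint_vel": joint speeds; "joint_efforts": joint torques, N m; "eef_pos": TCP position; "orientation": TCP orientation; "force": force on the tool from outside, world axes, zero at the start; "ft_torque": the same for the moment, N m; "width": finger opening in m.
Only numpy, scipy, OpenCV 4.12 (cv2) and the standard library are available. Lean on these libraries where they do the work, as an engineer would, in place of code of your own. Each camera call takes 0.05 s, during which the arm holds its last target.

## Task

Move the four sample bottles from the white tray into the black tray in reverse order: the bottle from the white tray's left end goes into the black tray's right-end pocket, and so on, so that the row is mirrored (the coloured blocks beside the white tray keep showing the starting order). Set each bottle down gently, standing upright on the floor of its own pocket, without dropping it or knocking any over, and leave the beaker and the tip box alone.

Things in the scene. Friction and masses are not known exactly. Their poses are not given: they have to be found in the camera images.
- red_bottle_mid (a point): Loose round amber bottle with a red screw cap, standing in a pocket of the white tray; about 90 g, 95 mm tall over the cap, body 36 mm in diameter up to 66 mm, cap 31 mm in diameter (from 76 to 95 mm). This point is on its axis half-way up, 47.5 mm above its underside; z points up the bottle.
- yellow_bottle_mid (a point): Loose round amber bottle with a yellow screw cap, standing in a pocket of the white tray; about 90 g, 95 mm tall over the cap, body 36 mm in diameter up to 66 mm, cap 31 mm in diameter (from 76 to 95 mm). This point is on its axis half-way up, 47.5 mm above its underside; z points up the bottle.
- green_bottle_mid (a point): Loose round amber bottle with a green screw cap, standing in a pocket of the white tray; about 90 g, 95 mm tall over the cap, body 36 mm in diameter up to 66 mm, cap 31 mm in diameter (from 76 to 95 mm). This point is on its axis half-way up, 47.5 mm above its underside; z points up the bottle.
- blue_bottle_mid (a point): Loose round amber bottle with a blue screw cap, standing in a pocket of the white tray; about 90 g, 95 mm tall over the cap, body 36 mm in diameter up to 66 mm, cap 31 mm in diameter (from 76 to 95 mm). This point is on its axis half-way up, 47.5 mm above its underside; z points up the bottle.
- red_tag: Fixed red block, 16 x 36 mm and 18 mm high, standing against the far long side of the white tray, beside the pocket in which the red-capped bottle starts (its centre is 41 mm from the tray's midline). It stays there and so records the starting order. Origin: centre of its underside, on the bench.
- yellow_tag: Fixed yellow block, 16 x 36 mm and 18 mm high, standing against the far long side of the white tray, beside the pocket in which the yellow-capped bottle starts (its centre is 41 mm from the tray's midline). It stays there and so records the starting order. Origin: centre of its underside, on the bench.
- green_tag: Fixed green block, 16 x 36 mm and 18 mm high, standing against the far long side of the white tray, beside the pocket in which the green-capped bottle starts (its centre is 41 mm from the tray's midline). It stays there and so records the starting order. Origin: centre of its underside, on the bench.
- blue_tag: Fixed blue block, 16 x 36 mm and 18 mm high, standing against the far long side of the white tray, beside the pocket in which the blue-capped bottle starts (its centre is 41 mm from the tray's midline). It stays there and so records the starting order. Origin: centre of its underside, on the bench.
- white_tray: Fixed white tray, holding the four bottles at the start, 66 (x) x 246 mm (y), one row of four 54 x 54 mm pockets centred at x = 0, y = -90, -30, 30, 90 mm; pocket floor 6 mm and 6 mm thick walls 22 mm above the bench. Origin: centre of underside, on the bench; y along the row, roughly to the robot's left, z up. The trays lie roughly parallel, one behind the other; either may be nearer the robot.
- black_tray: Fixed black tray, its pocket floors light grey, empty at the start, 66 (x) x 246 mm (y), one row of four 54 x 54 mm pockets centred at x = 0, y = -90, -30, 30, 90 mm; pocket floor 6 mm and 6 mm thick walls 22 mm above the bench. Origin: centre of underside, on the bench; y along the row, roughly to the robot's left, z up. The trays lie roughly parallel, one behind the other; either may be nearer the robot.
- beaker: Bystander: loose clear glass beaker, rim 70 mm in diameter, 85 mm high, at the left of the trays. Origin: centre of its underside. To be left alone.
- tip_box: Bystander: loose grey and orange box of pipette tips, 85 x 115 mm, 53 mm high, at the right of the trays. Origin: centre of its underside. To be left alone.

How it is judged:
By the outcome, as a careful person would: the job done as asked, in the order asked, and still so for the second after the job is handed in, with the robot touching nothing.
It also fails if it takes over 109 s, if anything falls off the work surface, if the arm or the gripper's body presses on something with over 40 N, if the wrist force passes 120 N, or if a joint passes its speed limit or range.

## Working session

There is one attempt and no reset: what is moved stays moved. The work goes in short steps, Python scripts to look and compute and a tool call to move; the robot and the scene stay as the last step left them, time stands still between calls to the robot, and variables do not carry over. Pictures are saved under pics/ and viewed, and the job is handed in when it is done.

Besides the shell and the picture viewer there is one more tool, called after "Call:" as name([rows], argument=value, ...), one row to a line, values as JSON. play_rows: Moves the arm, as the interface text tells. Its arguments: {"type":"object","properties":{"series":{"type":"array","items":{"type":"array"}},"grip_force":{"type":"number"}},"required":["series"]}

```bash
ls; mkdir -p pics
python3 - <<'E'
from station import ctrl
import cv2
print(ctrl.state())
for n in("side","top"):
    cv2.imwrite(f"pics/{n}0.png",ctrl.capture(n)); print(ctrl.calibration(n))
E
```

```text
pics
{'clock': 0.0, 'qpos': array([ 1.11119514,  0.62933374,  0.03840654,  1.51837103, -0.02697197,
        0.99634112, -0.01999577]), 'joint_vel': array([-3.35548447e-04,  8.99439230e-05,  1.04167829e-04,  4.47123774e-04,
        1.63958497e-03,  1.34305934e-04, -4.60881079e-04]), 'joint_efforts': array([ 4.29703014e-04, -5.63391531e+01,  1.22613318e+00, -1.93441147e+01,
        1.09261626e-02,  1.03144758e-02, -3.82913959e-05]), 'eef_pos': array([ 0.24919796, -0.59963943,  0.23039554]), 'orientation': array([-3.13965667e+00,  2.79904435e-05,  3.93849288e-01]), 'force': array([ 0.47940093, -0.37898934,  0.66405274]), 'ft_torque': array([ 0.00327248, -0.03078219, -0.02310934]), 'width': 0.08521634070138963}
{'fx': 398.6896376860321, 'fy': 398.6896376860321, 'cx': 284.4919849037752, 'cy': 205.3387742716047, 'extrinsics': array([[-0.86495781, -0.28258065,  0.41472421,  0.12359383],
       [-0.50135332,  0.52312438, -0.68919208,  0.72452301],
       [-0.0222    , -0.80404543, -0.59415327,  0.69197443],
       [ 0.        ,  0.        ,  0.        ,  1.        ]])}
{'fx': 439.52388755699087, 'fy': 439.52388755699087, 'cx': 278.04785668168137, 'cy': 204.64592741176145, 'extrinsics': array([[-0.01162392, -0.98786322,  0.15489077,  0.42358481],
       [-0.99991451,  0.01241092,  0.00411497,  0.00744229],
       [-0.00598737, -0.15482969, -0.98792303,  0.98489633],
       [ 0.        ,  0.        ,  0.        ,  1.        ]])}
```

View pics/side0.png

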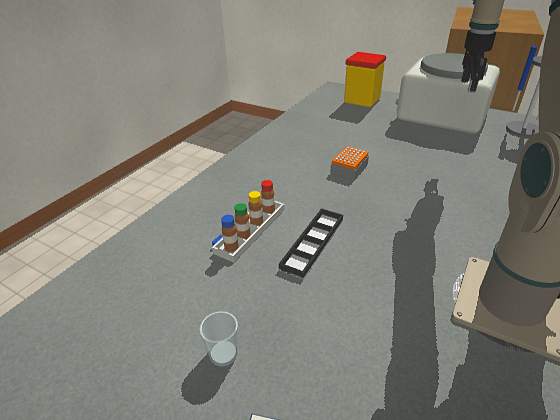

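View pics/top0.png

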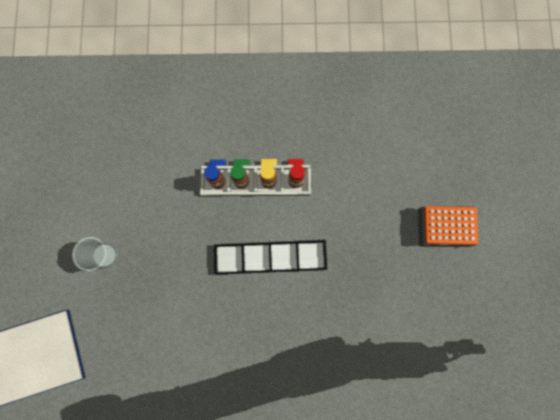

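The top view has left = +y and up = +x. The white tray is farther away (about px 200–312, 165–195), with bottles blue, green, yellow, red from left to right. The black tray is nearer (about px 215–327, 240–273). I'll enlarge these areas.

Run:
```python
import cv2
a=cv2.imread("pics/top0.png")
cv2.imwrite("pics/c1.png",cv2.resize(a[150:205,190:325],None,fx=5.9,fy=5.9,interpolation=cv2.INTER_CUBIC))
cv2.imwrite("pics/c2.png",cv2.resize(a[230:285,205:340],None,fx=5.9,fy=5.9,interpolation=cv2.INTER_CUBIC))
b=cv2.imread("pics/side0.png")
cv2.imwrite("pics/c3.png",cv2.resize(b[170:280,205:350],None,fx=5.4,fy=5.4,interpolation=cv2.INTER_CUBIC))
```

```text
(no output)
```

View pics/c1.png

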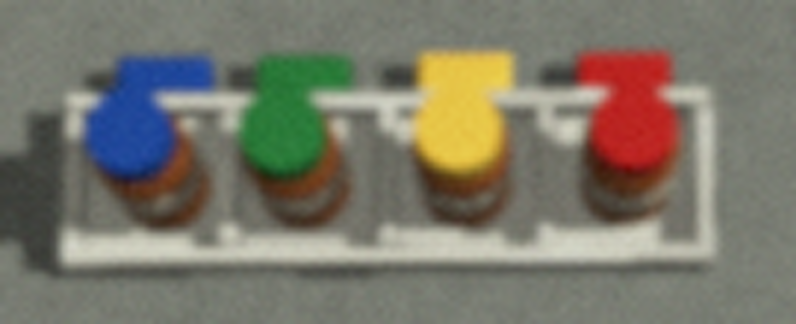

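View pics/c2.png

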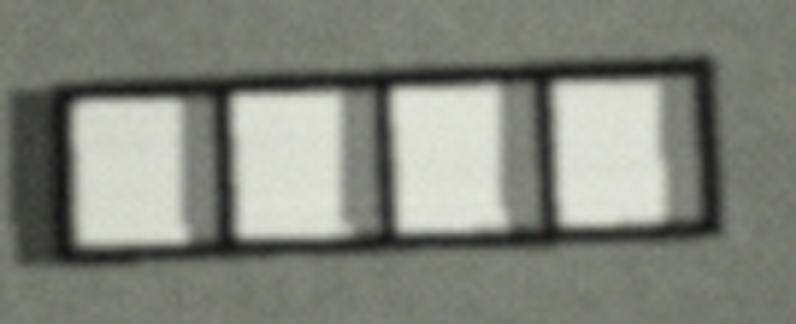

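View pics/c3.png

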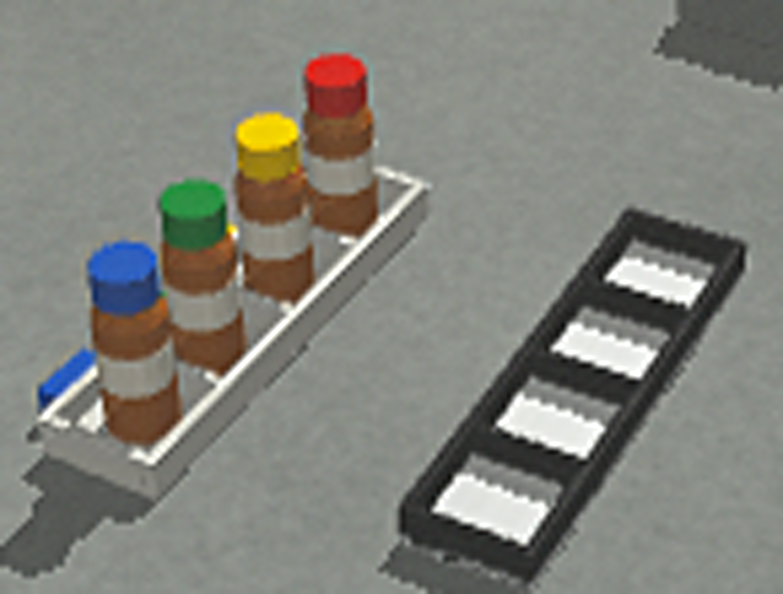

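```bash
cat > h.py <<'E'
import numpy as np
from station import ctrl
def ray(n,u,v,z):
    c=ctrl.calibration(n);E=c["extrinsics"]
    d=E[:3,:3]@np.array([(u-c["cx"])/c["fx"],(v-c["cy"])/c["fy"],1]);o=E[:3,3]
    return (o+d*(z-o[2])/d[2])[:2]
def proj(n,P):
    c=ctrl.calibration(n);E=c["extrinsics"];q=np.linalg.inv(E)@np.r_[P,1]
    return np.array([q[0]/q[2]*c["fx"]+c["cx"],q[1]/q[2]*c["fy"]+c["cy"]])
E
python3 - <<'E'
from h import *
import cv2
f=lambda p,o,s:((p[0]+.5)/s-.5+o[0],(p[1]+.5)/s-.5+o[1])
def fit(n,pts,o,s,z,nm):
    w=np.array([ray(n,*f(p,o,s),z) for p in pts]) # +y-end first order TL TR BR BL
    c=w.mean(0);d=((w[0]-w[1])+(w[3]-w[2]));a=np.arctan2(-d[0],d[1])
    print(nm,n,c.round(4),"yaw",a.round(4),"len",np.linalg.norm(w[0]-w[1]).round(4),np.linalg.norm(w[3]-w[2]).round(4),"wid",np.linalg.norm(w[0]-w[3]).round(4),np.linalg.norm(w[1]-w[2]).round(4))
    return c,a
fit("top",[(57,90),(708,60),(718,230),(63,260)],(205,230),5.9,.022,"black")
fit("top",[(68,95),(712,88),(714,262),(63,266)],(190,150),5.9,.022,"white")
# side: +y end far, -y end far, -y near, +y near
fit("side",[(403,510),(630,210),(745,247),(532,578)],(205,170),5.4,.022,"black")
fit("side",[(403,510),(630,210),(745,243),(530,553)],(205,170),5.4,.022,"black alt")
fit("side",[(38,425),(383,167),(430,183),(150,463)],(205,170),5.4,.022,"white")
for k,p in dict(blue=(131,134),green=(284,134),yellow=(460,131),red=(634,128)).items():
    print(k,ray("top",*f(p,(190,150),5.9),.101).round(4))
for k,p in dict(blue=(123,265),green=(193,203),yellow=(268,134),red=(335,74)).items():
    print(k,ray("side",*f(p,(205,170),5.4),.101).round(4))
E
```

```text
black top [0.4602 0.0301] yaw 0.0338 len 0.2417 0.2408 wid 0.0624 0.0625
white top [0.6318 0.0612] yaw -0.0042 len 0.2457 0.2457 wid 0.0663 0.0674
black side [0.4563 0.0353] yaw 0.0409 len 0.2437 0.2517 wid 0.0687 0.0644
black alt side [0.4585 0.0315] yaw 0.0289 len 0.2437 0.2422 wid 0.0608 0.0631
white side [0.6207 0.0631] yaw -0.0783 len 0.2517 0.2443 wid 0.0605 0.0293
blue [0.6314 0.1469]
green [0.6307 0.0934]
yellow [0.6309 0.032 ]
red [ 0.6312 -0.0288]
blue [0.6298 0.1507]
green [0.629 0.098]
yellow [0.6293 0.0351]
red [ 0.6288 -0.0247]
```

Call:
play_rows([
  [[0.015,-0.013,0],-0.04,0],
  [[0.045,-0.039,0],-0.12,0],
  [[0.08,-0.068,0],-0.2,0],
  [[0.115,-0.098,0],-0.3,0],
  [[0.15,-0.128,0],-0.4,0],
  [[0.185,-0.158,0],-0.5,0],
  [[0.22,-0.188,0],-0.6,0],
  [[0.255,-0.218,0],-0.68,0],
  [[0.28,-0.24,0],-0.75,0],
  [[0.3,-0.256,0],-0.8,0],
], grip_force=40)

```text
clock: 1.1
eef_pos: [0.429, -0.2459, 0.2312]
orientation: [-3.141, -0.001, 1.199]
force: [0.6, -1.0, 0.7]
width: 0.0852
```

```bash
cat >> h.py <<'E'
from scipy.spatial.transform import Rotation as Ro
def to(x,y,z,yaw=np.pi/2):
    s=ctrl.state();R=Ro.from_euler('xyz',s["orientation"])
    d=R.as_matrix().T@(np.array([x,y,z])-s["eef_pos"])
    t=-(yaw-s["orientation"][2]); t=(t+np.pi)%(2*np.pi)-np.pi
    print("t",round(s["clock"],2),"pos",s["eef_pos"].round(4),"rpy",s["orientation"].round(4),"w",round(s["width"],4),"F",s["force"].round(1),"q",s["qpos"].round(2))
    print("shift",d.round(4),"turn",round(t,4))
E
python3 -c "
from h import *
to(.6305,.148,.231)"
```

```text
t 1.1 pos [ 0.429  -0.2459  0.2312] rpy [-3.1411e+00 -8.0000e-04  1.1991e+00] w 0.0852 F [ 0.6 -1.   0.7] q [ 0.62  0.41 -0.21  1.94  0.12  0.8  -0.03]
shift [0.4402 0.0447 0.0006] turn -0.3717
```

Call:
play_rows([
  [[0.02,0.002,0],-0.02,0],
  [[0.06,0.006,0],-0.05,0],
  [[0.105,0.01,0],-0.1,0],
  [[0.155,0.015,0],-0.14,0],
  [[0.205,0.02,0],-0.18,0],
  [[0.255,0.026,0],-0.22,0],
  [[0.305,0.031,0],-0.26,0],
  [[0.355,0.036,0],-0.3,0],
  [[0.405,0.041,0],-0.34,0],
  [[0.44,0.0447,0],-0.372,0],
])

```text
clock: 2.1
eef_pos: [0.6323, 0.1478, 0.2309]
orientation: [-3.141, -0.002, 1.57]
force: [0.4, 0.2, 0.0]
width: 0.0854
```

```bash
python3 -c "
from h import *
import cv2
to(.6305,.148,.12)
for n in('top','side'):
  cv2.imwrite(f'pics/a_{n}.png',ctrl.capture(n))
a=cv2.imread('pics/a_side.png')
cv2.imwrite('pics/a_side2.png',cv2.resize(a[100:270,150:350],None,fx=3.5,fy=3.5,interpolation=cv2.INTER_CUBIC))
"
```

```text
t 2.1 pos [0.6323 0.1478 0.2309] rpy [-3.1413e+00 -1.6000e-03  1.5699e+00] w 0.0854 F [0.4 0.2 0. ] q [-0.09  0.64 -0.32  1.51  0.22  1.02 -0.46]
shift [-0.     -0.0017  0.1109] turn -0.0009
```

View pics/a_top.png

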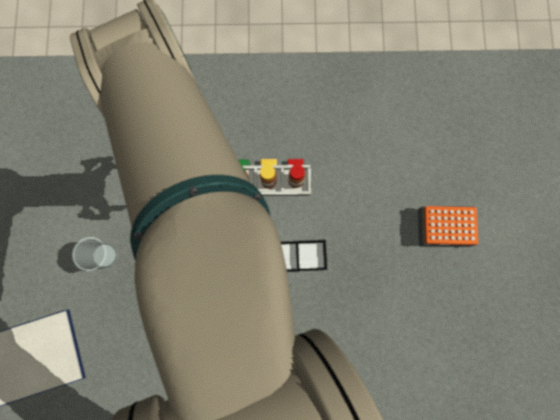

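View pics/a_side2.png

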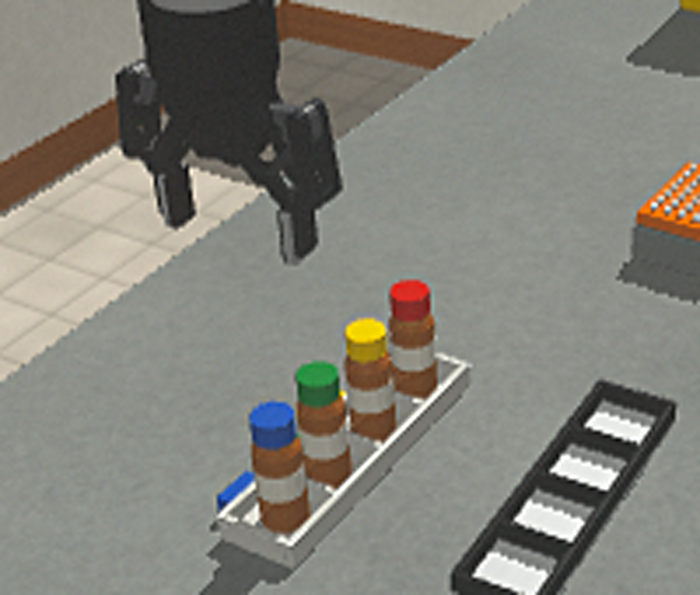

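The arm covers the top view. The side view shows the open jaws spread along x, with tips at crop px (178,225) and (297,260), and the blue bottle below at (272,425). I'll check that against the projection.

```bash
python3 -c "
from h import *
p=ctrl.state()['eef_pos']
for z in (.231,.244):
  for dx in (-.046,0,.046):
    print(z,dx,(proj('side',[p[0]+dx,p[1],z])-[150,100])*3.5)
print((proj('side',[.6305,.148,.101])-[150,100])*3.5)
"
```

```text
0.231 -0.046 [303.97663297 271.7552567 ]
0.231 0 [244.47722606 253.2375916 ]
0.231 0.046 [187.50375893 235.50606051]
0.244 -0.046 [301.99431263 253.77545929]
0.244 0 [242.01121021 235.48713899]
0.244 0.046 [184.59665658 217.98194663]
[272.34466765 412.8397917 ]
```

Call:
play_rows([
  [[0,-0.001,0.015],0,0],
  [[-0.001,-0.001,0.045],0,0],
  [[-0.001,-0.001,0.075],0,0],
  [[-0.001,-0.001,0.105],0,0],
  [[-0.001,-0.001,0.13],0,0],
  [[-0.001,-0.001,0.15],0,0],
  [[-0.001,-0.001,0.165],0,0],
  [[-0.001,-0.001,0.18],0,0],
  [[-0.001,-0.001,0.19],0,0],
  [[-0.001,-0.001,0.19],0,0],
])

```text
clock: 3.2
eef_pos: [0.6299, 0.1425, 0.04]
orientation: [-3.139, 0.001, 1.566]
force: [-1.1, -0.1, 0.3]
width: 0.085
```

Call:
play_rows([
  [[0,0,0],0,0.2],
  [[0,0,0],0,0.4],
  [[0,0,0],0,0.6],
  [[0,0,0],0,0.8],
  [[0,0,0],0,1],
  [[0,0,0],0,1],
  [[0,0,0],0,1],
  [[0,0,0],0,1],
  [[0,0,0],0,1],
  [[0,0,0],0,1],
])

```text
clock: 4.2
eef_pos: [0.6315, 0.1431, 0.0423]
orientation: [3.14, -0.0, 1.566]
force: [-0.7, -0.5, 5.6]
width: 0.0348
```

```bash
cat > look.py <<'E'
from h import *
import cv2,sys
a=ctrl.capture('side')
cv2.imwrite(f'pics/{sys.argv[1]}.png',cv2.resize(a[130:290,180:360],None,fx=3.7,fy=3.7,interpolation=cv2.INTER_CUBIC))
to(*map(float,sys.argv[2:5]))
E
python3 look.py b1 .631 .147 .176
```

```text
t 4.25 pos [0.6315 0.1431 0.0423] rpy [ 3.1401e+00 -4.0000e-04  1.5657e+00] w 0.0349 F [-1.3  0.   5. ] q [-0.12  0.87 -0.25  1.65  0.31  0.66 -0.54]
shift [ 0.0039 -0.0003 -0.1337] turn -0.0051
```

View pics/b1.png

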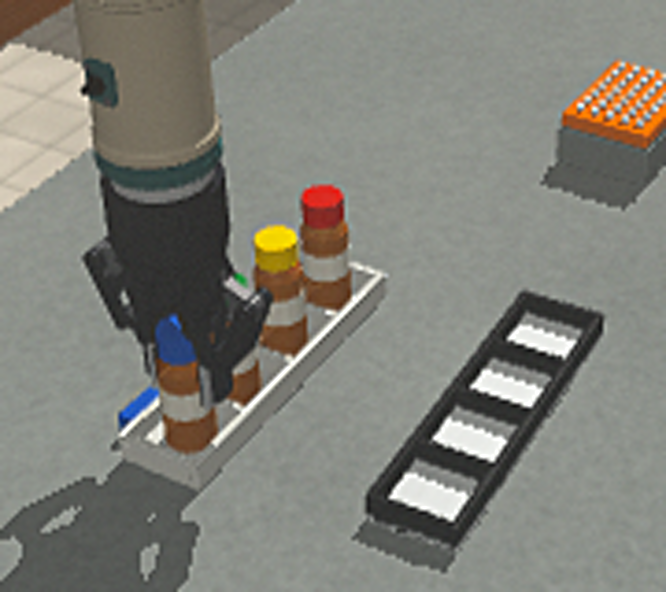

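Blue is gripped (width 35 mm) and still upright, and its neighbours are undisturbed. Next is the lift.

Call:
play_rows([
  [[0,0,-0.005],0,1],
  [[0,0,-0.015],0,1],
  [[0,0,-0.03],0,1],
  [[0,0,-0.05],0,1],
  [[0,0,-0.07],0,1],
  [[0,0,-0.09],0,1],
  [[0,0,-0.11],0,1],
  [[0,0,-0.125],0,1],
  [[0,0,-0.135],0,1],
  [[0,0,-0.138],0,1],
])

```text
clock: 5.25
eef_pos: [0.6313, 0.1431, 0.1808]
orientation: [3.14, -0.0, 1.566]
force: [-0.1, -0.4, -2.0]
width: 0.0347
```

```bash
python3 - <<'E'
from h import *
a=.0338;c=np.array([.4602,.0301])
for y in (-.09,-.03,.03,.09): print(c+[-np.sin(a)*y,np.cos(a)*y])
E
python3 look.py b2 .4632 -.0599 .18
```

```text
[ 0.46324142 -0.0598486 ]
[4.61213807e-01 1.17134969e-04]
[0.45918619 0.06008287]
[0.45715858 0.1200486 ]
t 5.3 pos [0.6311 0.143  0.1804] rpy [ 3.1403e+00 -3.0000e-04  1.5657e+00] w 0.035 F [ 1.   0.4 -1.1] q [-0.09  0.69 -0.31  1.57  0.25  0.91 -0.48]
shift [-2.037e-01 -1.669e-01  1.000e-04] turn -0.005
```

View pics/b2.png

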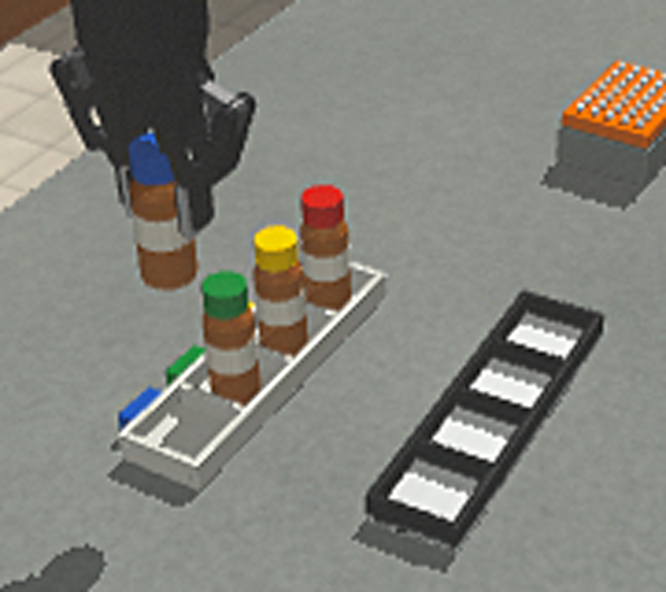

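Call:
play_rows([
  [[-0.01,-0.008,0],0,1],
  [[-0.03,-0.024,0],0,1],
  [[-0.06,-0.049,0],0,1],
  [[-0.09,-0.073,0],0,1],
  [[-0.12,-0.097,0],0,1],
  [[-0.15,-0.122,0],0,1],
  [[-0.175,-0.142,0],0,1],
  [[-0.194,-0.157,0],0,1],
  [[-0.204,-0.165,0],0,1],
  [[-0.2065,-0.167,0],0,1],
])

```text
clock: 6.3
eef_pos: [0.4618, -0.0638, 0.1789]
orientation: [-3.14, 0.0, 1.564]
force: [0.5, -0.2, -0.7]
width: 0.035
```

Call:
play_rows([
  [[0,0,0.01],0,1],
  [[0,0,0.025],0,1],
  [[0,0,0.045],0,1],
  [[0,0,0.065],0,1],
  [[0,0,0.08],0,1],
  [[0,0,0.09],0,1],
  [[0,0,0.097],0,1],
  [[0,0,0.1],0,1],
  [[0,0,0.1],0,1],
  [[0,0,0.1],0,1],
])

```text
clock: 7.3
eef_pos: [0.4632, -0.0627, 0.0797]
orientation: [3.141, 0.0, 1.566]
force: [-0.1, 0.0, -0.7]
width: 0.0348
```

```bash
python3 look.py b3 .4632 -.063 .042
```

```text
t 7.35 pos [ 0.4633 -0.0628  0.0798] rpy [3.1403e+00 1.0000e-04 1.5657e+00] w 0.035 F [-0.1  0.3 -0.4] q [ 0.23  0.64 -0.22  2.14  0.35  0.39 -0.29]
shift [-0.0002 -0.0001  0.0378] turn -0.0051
```

View pics/b3.png

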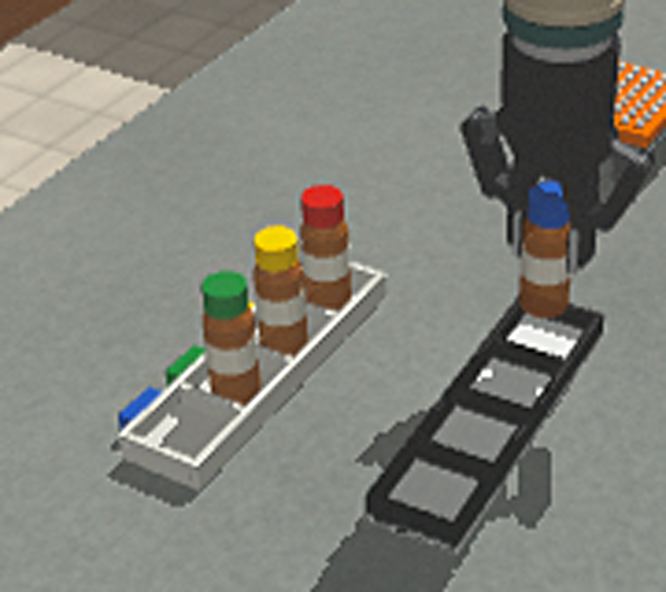

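Blue is held upright above the right-end pocket; its bottom ellipse is near crop px (545,303).

```bash
python3 -c "
from h import *
g=lambda p:(p[0]+.5)/3.7-.5
for p in((545,303),(546,301)): print(ray('side',g(p)+180,g((p[1],0))+130,.0435))
print('cap',ray('side',g((550,0))+180,g((188,0))+130,.1385))
# pocket corners at rim inner: far pocket
print([(proj('side',[.4632+a,-.0598+b,.022])-[180,130])*3.7 for a,b in((.027,.027),(.027,-.027),(-.027,-.027),(-.027,.027))])
"
```

```text
[ 0.46248868 -0.05752832]
[ 0.46287121 -0.06003042]
cap [ 0.46532933 -0.06247322]
[array([493.20752326, 332.30773936]), array([525.63448947, 292.9445363 ]), array([591.89282184, 313.94766343]), array([561.12324903, 354.89539202])]
```

Call:
play_rows([
  [[0.002,0,0.005],0,1],
  [[0.002,0,0.012],0,1],
  [[0.002,0,0.019],0,1],
  [[0.002,0,0.025],0,1],
  [[0.002,0,0.029],0,1],
  [[0.002,0,0.032],0,1],
  [[0.002,0,0.034],0,1],
  [[0.002,0,0.0355],0,1],
  [[0.002,0,0.0365],0,1],
  [[0.002,0,0.0365],0,1],
])

```text
clock: 8.35
eef_pos: [0.4628, -0.0608, 0.0428]
orientation: [3.141, 0.0, 1.566]
force: [0.3, 0.6, -2.3]
width: 0.0348
```

```bash
python3 look.py b4 .4632 -.061 .042
```

```text
t 8.4 pos [ 0.4628 -0.0608  0.0429] rpy [3.1414 0.     1.5658] w 0.0346 F [-1.1  0.5 -0.9] q [ 0.19  0.71 -0.17  2.16  0.39  0.3  -0.32]
shift [-0.0002  0.0004  0.0009] turn -0.005
```

View pics/b4.png

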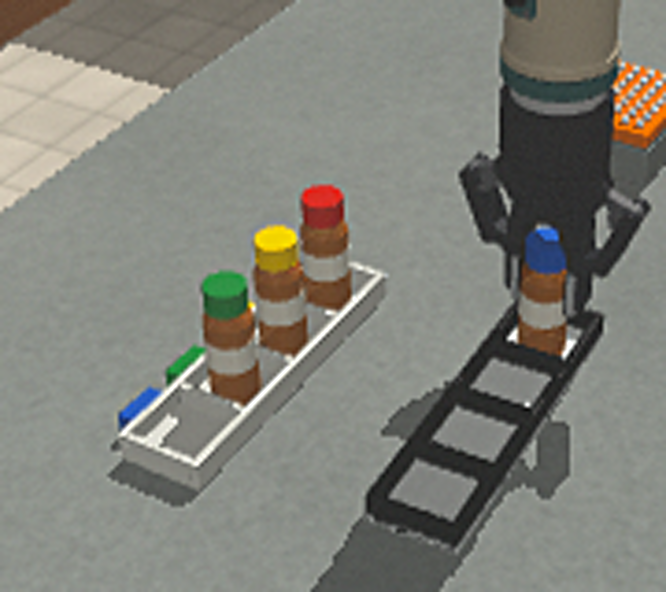

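Blue is inside its pocket with no contact force yet. I'll creep it down.

Call:
play_rows([
  [[0,0,0.0003],0,1],
  [[0,0,0.0006],0,1],
  [[0,0,0.0009],0,1],
  [[0,0,0.0012],0,1],
  [[0,0,0.0015],0,1],
  [[0,0,0.0015],0,1],
  [[0,0,0.0015],0,1],
  [[0,0,0.0015],0,1],
  [[0,0,0.0015],0,1],
  [[0,0,0.0015],0,1],
])

```text
clock: 9.4
eef_pos: [0.463, -0.0608, 0.0422]
orientation: [3.141, 0.0, 1.566]
force: [-1.0, 0.4, 9.8]
width: 0.0347
```

Contact (about 10 N), so I'll release.

Call:
play_rows([
  [[0,0,0],0,0.6],
  [[0,0,0],0,0.5],
  [[0,0,0],0,0.3],
  [[0,0,0],0,0.1],
  [[0,0,0],0,0],
  [[0,0,0],0,0],
  [[0,0,0],0,0],
  [[0,0,-0.01],0,0],
  [[0,0,-0.03],0,0],
  [[0,0,-0.06],0,0],
])

```text
clock: 10.4
eef_pos: [0.4617, -0.0606, 0.1016]
orientation: [-3.139, -0.0, 1.566]
force: [0.2, -0.2, -0.0]
width: 0.0854
```

```bash
python3 look.py b5 .631 .0935 .18
```

```text
t 10.45 pos [ 0.4645 -0.0608  0.1059] rpy [3.1367e+00 7.0000e-04 1.5660e+00] w 0.0852 F [-0.1 -0.   3. ] q [ 0.25  0.59 -0.26  2.13  0.34  0.46 -0.28]
shift [ 0.155   0.1661 -0.0734] turn -0.0048
```

View pics/b5.png

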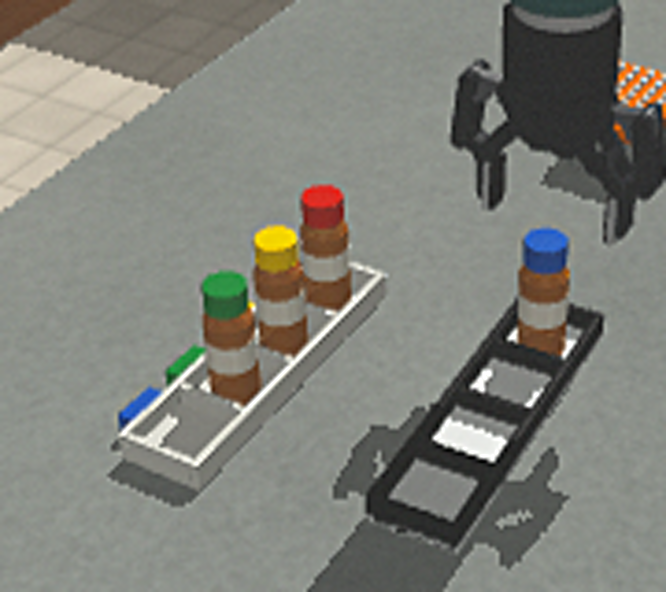

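Blue stands upright in its pocket. Green is next.

Call:
play_rows([
  [[0,0,-0.02],0,0],
  [[0.01,0.01,-0.045],0,0],
  [[0.03,0.03,-0.065],0,0],
  [[0.055,0.057,-0.075],0,0],
  [[0.08,0.085,-0.075],0,0],
  [[0.105,0.112,-0.075],0,0],
  [[0.127,0.136,-0.075],0,0],
  [[0.145,0.154,-0.075],0,0],
  [[0.153,0.164,-0.075],0,0],
  [[0.154,0.167,-0.075],0,0],
])

```text
clock: 11.45
eef_pos: [0.6312, 0.0944, 0.1767]
orientation: [3.141, -0.001, 1.568]
force: [-0.7, 0.8, -0.0]
width: 0.0853
```

```bash
python3 look.py b6 .631 .0925 .041
```

```text
t 11.5 pos [0.631  0.0931 0.1765] rpy [ 3.1411e+00 -5.0000e-04  1.5667e+00] w 0.0852 F [ 0.5 -0.   0.5] q [-0.    0.69 -0.32  1.6   0.26  0.89 -0.42]
shift [-0.0007 -0.      0.1355] turn -0.0041
```

View pics/b6.png

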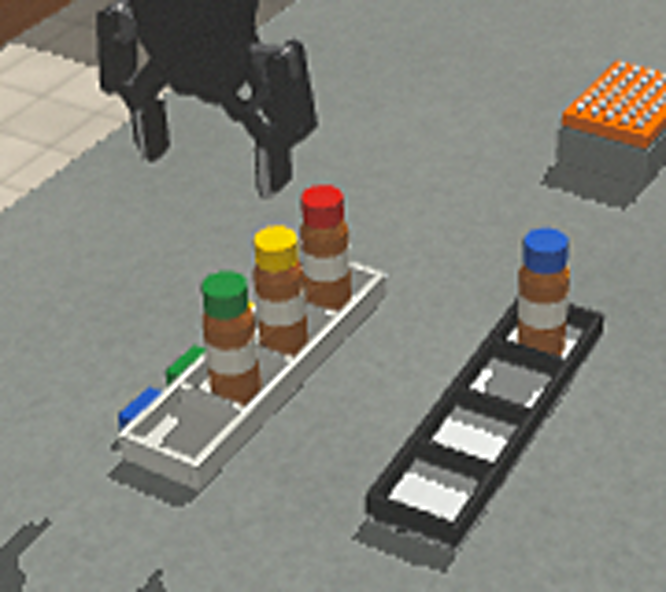

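The open jaws are over green (cap at crop (225,292)), and blue is stable. Descend and close.

Call:
play_rows([
  [[0,0,0.01],0,0],
  [[0,0,0.03],0,0],
  [[0,0,0.055],0,0],
  [[0,0,0.08],0,0],
  [[0,0,0.1],0,0],
  [[0,0,0.115],0,0],
  [[0,0,0.126],0,0],
  [[0,0,0.132],0,0],
  [[0,0,0.1355],0,0],
  [[0,0,0.1355],0,0],
])

```text
clock: 12.5
eef_pos: [0.6307, 0.0924, 0.041]
orientation: [3.141, -0.0, 1.566]
force: [0.1, 1.2, 0.6]
width: 0.0852
```

Call:
play_rows([
  [[0,0,0],0,0.2],
  [[0,0,0],0,0.4],
  [[0,0,0],0,0.6],
  [[0,0,0],0,0.8],
  [[0,0,0],0,1],
  [[0,0,0],0,1],
  [[0,0,0],0,1],
  [[0,0,0],0,1],
  [[0,0,0],0,1],
  [[0,0,0],0,1],
])

```text
clock: 13.5
eef_pos: [0.6309, 0.0925, 0.0414]
orientation: [3.141, -0.0, 1.566]
force: [-0.5, 0.1, 6.3]
width: 0.0347
```

Call:
play_rows([
  [[0,0,-0.005],0,1],
  [[0,0,-0.015],0,1],
  [[0,0,-0.03],0,1],
  [[0,0,-0.05],0,1],
  [[0,0,-0.07],0,1],
  [[0,0,-0.09],0,1],
  [[0,0,-0.11],0,1],
  [[0,0,-0.125],0,1],
  [[0,0,-0.135],0,1],
  [[0,0,-0.138],0,1],
])

```text
clock: 14.5
eef_pos: [0.6311, 0.0925, 0.1803]
orientation: [3.14, -0.0, 1.566]
force: [0.3, 0.7, -0.6]
width: 0.0349
```

```bash
python3 look.py b7 .461 0 .08
```

```text
t 14.55 pos [0.6309 0.0925 0.1799] rpy [ 3.1403e+00 -2.0000e-04  1.5657e+00] w 0.0348 F [0.5 0.1 0.1] q [-0.    0.68 -0.32  1.6   0.25  0.9  -0.42]
shift [-0.0933 -0.1695  0.0996] turn -0.0051
```

View pics/b7.png

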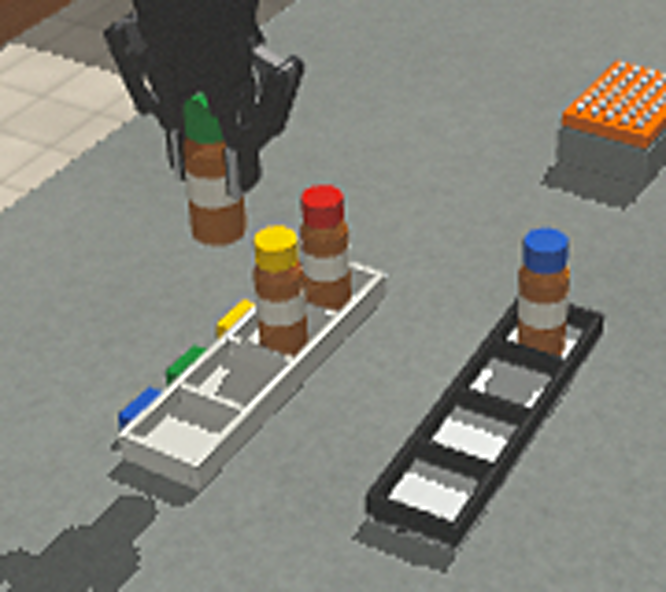

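Call:
play_rows([
  [[-0.005,-0.008,0],0,1],
  [[-0.015,-0.025,0],0,1],
  [[-0.029,-0.05,0],0,1],
  [[-0.043,-0.077,0],0,1],
  [[-0.057,-0.104,0],0,1],
  [[-0.07,-0.127,0],0,1],
  [[-0.08,-0.146,0],0,1],
  [[-0.088,-0.16,0],0,1],
  [[-0.092,-0.168,0],0,1],
  [[-0.0925,-0.1695,0],0,1],
])

```text
clock: 15.55
eef_pos: [0.4591, -0.0, 0.1784]
orientation: [-3.14, 0.0, 1.565]
force: [-0.1, -0.2, -0.2]
width: 0.0346
```

Call:
play_rows([
  [[0,0,0.01],0,1],
  [[0,0,0.025],0,1],
  [[0,0,0.045],0,1],
  [[0,0,0.065],0,1],
  [[0,0,0.08],0,1],
  [[0,0,0.09],0,1],
  [[0,0,0.097],0,1],
  [[0,0,0.1],0,1],
  [[0,0,0.1],0,1],
  [[0,0,0.1],0,1],
])

```text
clock: 16.55
eef_pos: [0.461, 0.0008, 0.0792]
orientation: [3.141, -0.0, 1.566]
force: [-0.0, -0.1, -0.1]
width: 0.0353
```

```bash
python3 look.py b8 .461 0.0005 .042
```

```text
t 16.6 pos [0.4611 0.0008 0.0793] rpy [ 3.1403e+00 -1.0000e-04  1.5657e+00] w 0.0347 F [ 0.6  0.1 -0.8] q [ 0.09  0.64 -0.22  2.16  0.36  0.38 -0.43]
shift [-0.0003 -0.0001  0.0373] turn -0.0051
```

View pics/b8.png

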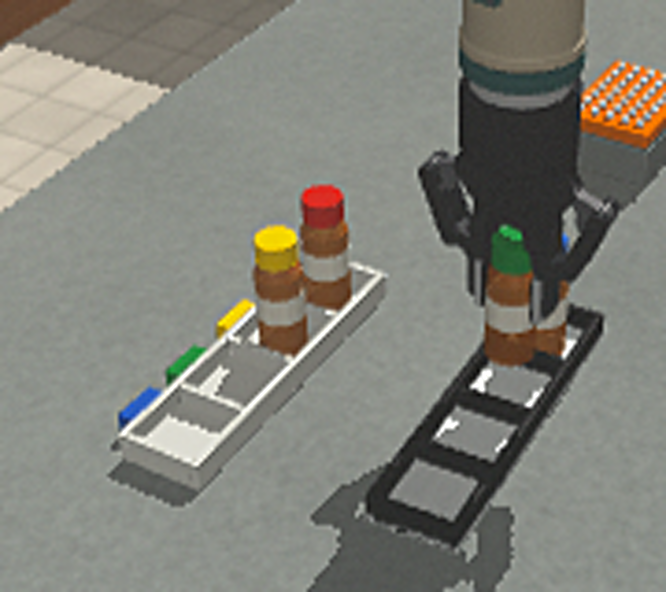

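Green is over its pocket (base at about (508,350)). Lower, then creep to contact.

Call:
play_rows([
  [[0,0,0.005],0,1],
  [[0,0,0.012],0,1],
  [[0,0,0.019],0,1],
  [[0,0,0.025],0,1],
  [[0,0,0.029],0,1],
  [[0,0,0.032],0,1],
  [[0,0,0.034],0,1],
  [[0,0,0.0355],0,1],
  [[0,0,0.036],0,1],
  [[0,0,0.0365],0,1],
])

```text
clock: 17.6
eef_pos: [0.4607, 0.0008, 0.0424]
orientation: [3.141, -0.0, 1.566]
force: [-0.2, 1.0, -1.4]
width: 0.0346
```

Call:
play_rows([
  [[0,0,0.0003],0,1],
  [[0,0,0.0006],0,1],
  [[0,0,0.0009],0,1],
  [[0,0,0.0012],0,1],
  [[0,0,0.0015],0,1],
  [[0,0,0.0015],0,1],
  [[0,0,0.0015],0,1],
  [[0,0,0.0015],0,1],
  [[0,0,0.0015],0,1],
  [[0,0,0.0015],0,1],
])

```text
clock: 18.6
eef_pos: [0.4607, 0.0007, 0.0413]
orientation: [3.141, 0.0, 1.566]
force: [-0.2, 0.2, 6.4]
width: 0.0349
```

Contact at 6.4 N, so I'll release.

Call:
play_rows([
  [[0,0,0],0,0.6],
  [[0,0,0],0,0.5],
  [[0,0,0],0,0.3],
  [[0,0,0],0,0.1],
  [[0,0,0],0,0],
  [[0,0,0],0,0],
  [[0,0,0],0,0],
  [[0,0,-0.01],0,0],
  [[0,0,-0.03],0,0],
  [[0,0,-0.06],0,0],
])

```text
clock: 19.6
eef_pos: [0.4595, 0.0008, 0.1011]
orientation: [-3.139, 0.0, 1.566]
force: [0.4, -0.2, 0.1]
width: 0.0856
```

```bash
python3 look.py b9 .631 .032 .18
```

```text
t 19.65 pos [0.4623 0.0009 0.1054] rpy [3.1366e+00 1.0000e-04 1.5661e+00] w 0.0857 F [ 0.8 -0.9  3.4] q [ 0.12  0.59 -0.27  2.14  0.35  0.45 -0.42]
shift [ 0.0319  0.1689 -0.0738] turn -0.0047
```

View pics/b9.png

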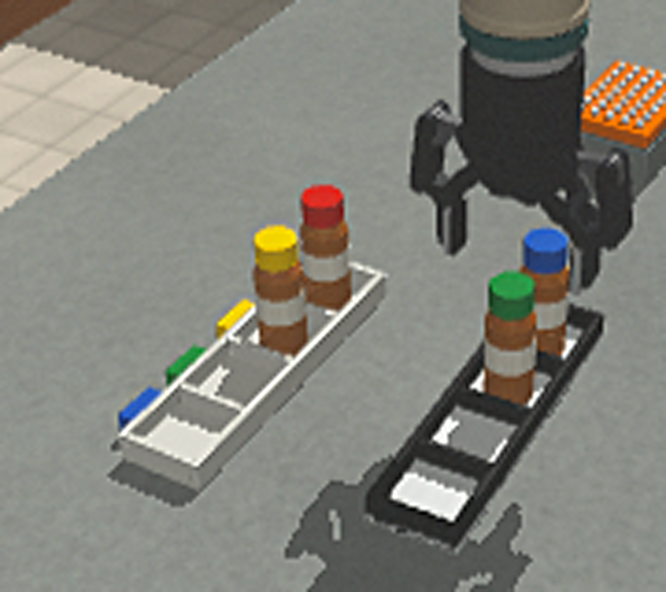

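Green stands in its pocket beside blue. Yellow is next.

Call:
play_rows([
  [[0,0,-0.02],0,0],
  [[0.001,0.01,-0.045],0,0],
  [[0.005,0.03,-0.065],0,0],
  [[0.01,0.057,-0.075],0,0],
  [[0.015,0.085,-0.075],0,0],
  [[0.02,0.112,-0.075],0,0],
  [[0.025,0.136,-0.075],0,0],
  [[0.028,0.154,-0.075],0,0],
  [[0.03,0.166,-0.075],0,0],
  [[0.031,0.17,-0.075],0,0],
])

```text
clock: 20.65
eef_pos: [0.6316, 0.0311, 0.1762]
orientation: [3.141, -0.0, 1.566]
force: [-0.8, -0.1, 0.8]
width: 0.0855
```

```bash
python3 look.py b10 .631 .032 .041
```

```text
t 20.7 pos [0.6315 0.0313 0.1761] rpy [ 3.1408e+00 -5.0000e-04  1.5659e+00] w 0.0854 F [1.  0.  0.5] q [ 0.11  0.68 -0.34  1.62  0.27  0.89 -0.34]
shift [ 0.0007 -0.0006  0.1351] turn -0.0049
```

View pics/b10.png

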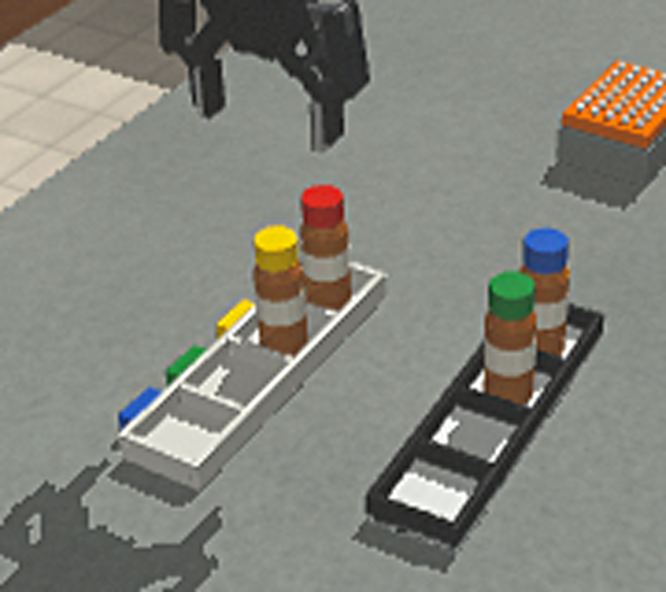

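The open jaws are above yellow (cap at (276,248)), and both placed bottles are still standing.

Call:
play_rows([
  [[0.0005,0,0.01],0,0],
  [[0.0005,0,0.03],0,0],
  [[0.0005,0,0.055],0,0],
  [[0.0005,0,0.08],0,0],
  [[0.0005,0,0.1],0,0],
  [[0.0005,0,0.115],0,0],
  [[0.0005,0,0.126],0,0],
  [[0.0005,0,0.132],0,0],
  [[0.0005,0,0.135],0,0],
  [[0.0005,0,0.135],0,0],
])

```text
clock: 21.7
eef_pos: [0.6309, 0.0315, 0.041]
orientation: [3.141, -0.0, 1.566]
force: [0.0, 0.7, 0.1]
width: 0.0854
```

Call:
play_rows([
  [[0,0,0],0,0.2],
  [[0,0,0],0,0.4],
  [[0,0,0],0,0.6],
  [[0,0,0],0,0.8],
  [[0,0,0],0,1],
  [[0,0,0],0,1],
  [[0,0,0],0,1],
  [[0,0,0],0,1],
  [[0,0,0],0,1],
  [[0,0,0],0,1],
])

```text
clock: 22.7
eef_pos: [0.6311, 0.0315, 0.0414]
orientation: [3.141, -0.0, 1.566]
force: [-0.2, -0.7, 5.1]
width: 0.0346
```

Call:
play_rows([
  [[0,0,-0.005],0,1],
  [[0,0,-0.015],0,1],
  [[0,0,-0.03],0,1],
  [[0,0,-0.05],0,1],
  [[0,0,-0.07],0,1],
  [[0,0,-0.09],0,1],
  [[0,0,-0.11],0,1],
  [[0,0,-0.125],0,1],
  [[0,0,-0.135],0,1],
  [[0,0,-0.138],0,1],
])

```text
clock: 23.7
eef_pos: [0.6313, 0.0315, 0.1803]
orientation: [3.14, -0.0, 1.566]
force: [0.2, -0.5, -1.4]
width: 0.0349
```

```bash
python3 look.py b11 .459 .06 .08
```

```text
t 23.75 pos [0.6311 0.0314 0.1799] rpy [ 3.1402 -0.      1.5657] w 0.0346 F [ 0.7  0.1 -0.1] q [ 0.11  0.68 -0.34  1.62  0.27  0.89 -0.34]
shift [ 0.0277 -0.1724  0.0996] turn -0.0051
```

View pics/b11.png

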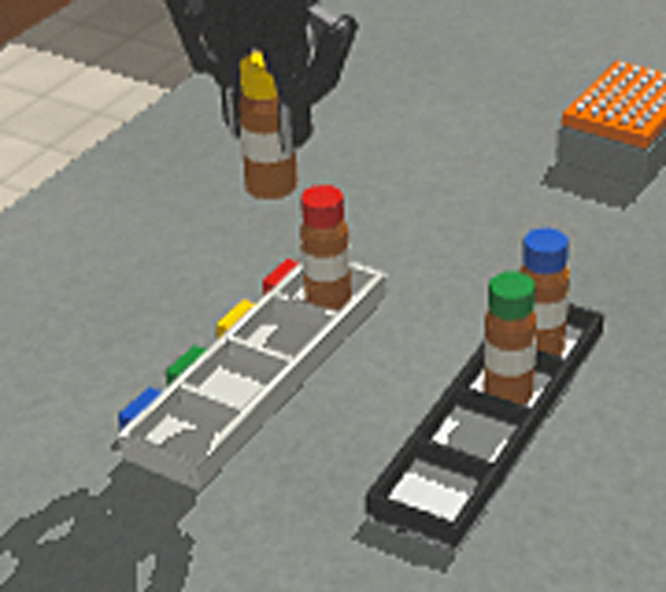

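Yellow is held upright. I'll carry it to its pocket (.459, .060).

Call:
play_rows([
  [[0.002,-0.008,0],0,1],
  [[0.005,-0.025,0],0,1],
  [[0.009,-0.05,0],0,1],
  [[0.013,-0.077,0],0,1],
  [[0.017,-0.104,0],0,1],
  [[0.021,-0.127,0],0,1],
  [[0.024,-0.146,0],0,1],
  [[0.027,-0.161,0],0,1],
  [[0.028,-0.17,0],0,1],
  [[0.028,-0.172,0],0,1],
])

```text
clock: 24.75
eef_pos: [0.4573, 0.0603, 0.1784]
orientation: [-3.14, 0.0, 1.567]
force: [0.7, 0.1, -0.0]
width: 0.0349
```

Call:
play_rows([
  [[0,0,0.01],0,1],
  [[0,0,0.025],0,1],
  [[0,0,0.045],0,1],
  [[0,0,0.065],0,1],
  [[0,0,0.08],0,1],
  [[0,0,0.09],0,1],
  [[0,0,0.097],0,1],
  [[0,0,0.1],0,1],
  [[0,0,0.1],0,1],
  [[0,0,0.1],0,1],
])

```text
clock: 25.75
eef_pos: [0.4593, 0.0604, 0.0792]
orientation: [3.141, -0.0, 1.566]
force: [0.2, -0.3, -1.7]
width: 0.0348
```

```bash
python3 look.py b12 .459 .0605 .042
```

```text
t 25.8 pos [0.4594 0.0603 0.0793] rpy [ 3.1404e+00 -2.0000e-04  1.5657e+00] w 0.035 F [-0.5  0.3 -0.8] q [-0.03  0.64 -0.24  2.15  0.38  0.39 -0.58]
shift [ 0.0002 -0.0004  0.0373] turn -0.0051
```

View pics/b12.png

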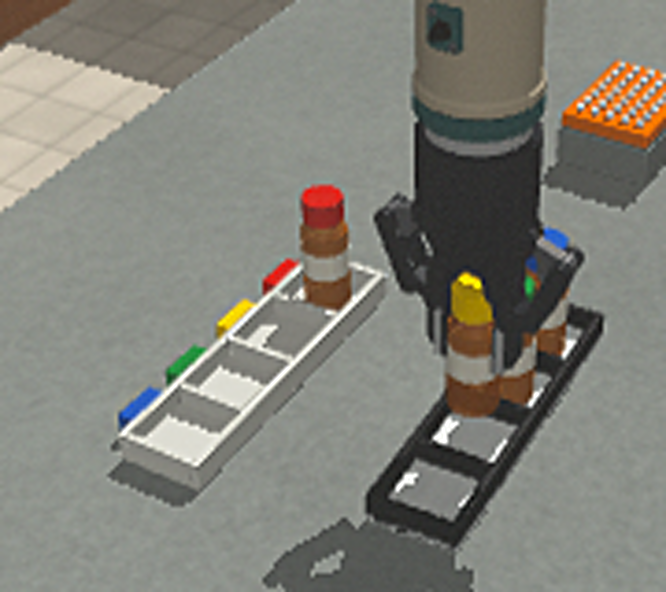

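Yellow is aligned over its pocket (base at about (472,400)).

Call:
play_rows([
  [[0,0,0.005],0,1],
  [[0,0,0.012],0,1],
  [[0,0,0.019],0,1],
  [[0,0,0.025],0,1],
  [[0,0,0.029],0,1],
  [[0,0,0.032],0,1],
  [[0,0,0.034],0,1],
  [[0,0,0.0355],0,1],
  [[0,0,0.036],0,1],
  [[0,0,0.0365],0,1],
])

```text
clock: 26.8
eef_pos: [0.459, 0.0603, 0.0424]
orientation: [3.141, -0.0, 1.566]
force: [-0.6, -0.6, -0.5]
width: 0.0349
```

Call:
play_rows([
  [[0,0,0.0003],0,1],
  [[0,0,0.0006],0,1],
  [[0,0,0.0009],0,1],
  [[0,0,0.0012],0,1],
  [[0,0,0.0015],0,1],
  [[0,0,0.0015],0,1],
  [[0,0,0.0015],0,1],
  [[0,0,0.0015],0,1],
  [[0,0,0.0015],0,1],
  [[0,0,0.0015],0,1],
])

```text
clock: 27.8
eef_pos: [0.459, 0.0603, 0.0413]
orientation: [3.141, 0.0, 1.566]
force: [0.3, -0.6, 6.5]
width: 0.0348
```

Call:
play_rows([
  [[0,0,0],0,0.6],
  [[0,0,0],0,0.5],
  [[0,0,0],0,0.3],
  [[0,0,0],0,0.1],
  [[0,0,0],0,0],
  [[0,0,0],0,0],
  [[0,0,0],0,0],
  [[0,0,-0.01],0,0],
  [[0,0,-0.03],0,0],
  [[0,0,-0.06],0,0],
])

```text
clock: 28.8
eef_pos: [0.4578, 0.0601, 0.1011]
orientation: [-3.139, 0.001, 1.566]
force: [1.0, -0.9, 0.3]
width: 0.0855
```

```bash
python3 look.py b13 .631 -.029 .18
```

```text
t 28.85 pos [0.4606 0.0607 0.1054] rpy [ 3.1367e+00 -6.0000e-04  1.5661e+00] w 0.0854 F [0.9 1.2 3.1] q [ 0.    0.59 -0.28  2.14  0.36  0.45 -0.57]
shift [-0.0888  0.1712 -0.0738] turn -0.0047
```

View pics/b13.png

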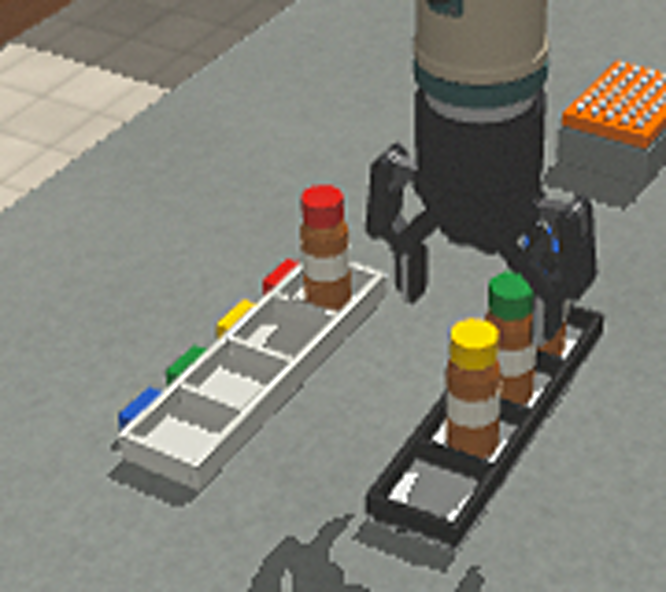

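Yellow is seated. For red, I'll rise first and then cross.

Call:
play_rows([
  [[0,0,-0.025],0,0],
  [[0,0,-0.055],0,0],
  [[-0.01,0.02,-0.075],0,0],
  [[-0.024,0.047,-0.075],0,0],
  [[-0.039,0.077,-0.075],0,0],
  [[-0.055,0.107,-0.075],0,0],
  [[-0.07,0.135,-0.075],0,0],
  [[-0.081,0.156,-0.075],0,0],
  [[-0.088,0.169,-0.075],0,0],
  [[-0.0895,0.172,-0.075],0,0],
])

```text
clock: 29.85
eef_pos: [0.6316, -0.0316, 0.1761]
orientation: [3.14, 0.0, 1.564]
force: [-0.7, 0.4, -0.7]
width: 0.0854
```

```bash
python3 look.py b14 .631 -.029 .041
```

```text
t 29.9 pos [ 0.631  -0.0309  0.176 ] rpy [3.1411e+00 1.0000e-04 1.5644e+00] w 0.0855 F [ 0.1 -0.4  0.5] q [ 0.22  0.68 -0.36  1.62  0.29  0.89 -0.26]
shift [ 0.0019 -0.      0.135 ] turn -0.0064
```

View pics/b14.png

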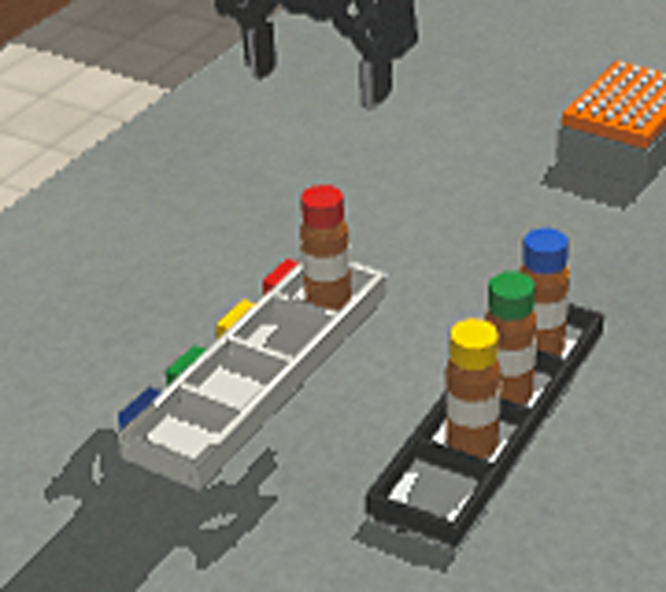

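The jaws are above red (cap at (322,207)), and the three placed bottles are standing.

Call:
play_rows([
  [[0.001,0,0.01],0,0],
  [[0.001,0,0.03],0,0],
  [[0.001,0,0.055],0,0],
  [[0.001,0,0.08],0,0],
  [[0.001,0,0.1],0,0],
  [[0.001,0,0.115],0,0],
  [[0.001,0,0.126],0,0],
  [[0.001,0,0.132],0,0],
  [[0.001,0,0.135],0,0],
  [[0.001,0,0.135],0,0],
])

```text
clock: 30.9
eef_pos: [0.6306, -0.029, 0.041]
orientation: [3.141, -0.0, 1.566]
force: [-1.4, 0.2, -0.2]
width: 0.0848
```

Call:
play_rows([
  [[0,0,0],0,0.2],
  [[0,0,0],0,0.4],
  [[0,0,0],0,0.6],
  [[0,0,0],0,0.8],
  [[0,0,0],0,1],
  [[0,0,0],0,1],
  [[0,0,0],0,1],
  [[0,0,0],0,1],
  [[0,0,0],0,1],
  [[0,0,0],0,1],
])

```text
clock: 31.9
eef_pos: [0.6308, -0.0291, 0.0414]
orientation: [3.141, 0.0, 1.566]
force: [-0.8, 0.0, 5.2]
width: 0.0346
```

Call:
play_rows([
  [[0,0,-0.005],0,1],
  [[0,0,-0.015],0,1],
  [[0,0,-0.03],0,1],
  [[0,0,-0.05],0,1],
  [[0,0,-0.07],0,1],
  [[0,0,-0.09],0,1],
  [[0,0,-0.11],0,1],
  [[0,0,-0.125],0,1],
  [[0,0,-0.135],0,1],
  [[0,0,-0.138],0,1],
])

```text
clock: 32.9
eef_pos: [0.631, -0.0291, 0.1803]
orientation: [3.14, 0.0, 1.566]
force: [0.8, -0.1, -0.9]
width: 0.0349
```

```bash
python3 look.py b15 .457 .12 .08
```

```text
t 32.95 pos [ 0.6308 -0.0291  0.1798] rpy [3.1403e+00 1.0000e-04 1.5656e+00] w 0.0349 F [ 1.  -0.2 -0.2] q [ 0.22  0.68 -0.36  1.62  0.29  0.9  -0.26]
shift [ 0.1482 -0.1747  0.0996] turn -0.0052
```

View pics/b15.png

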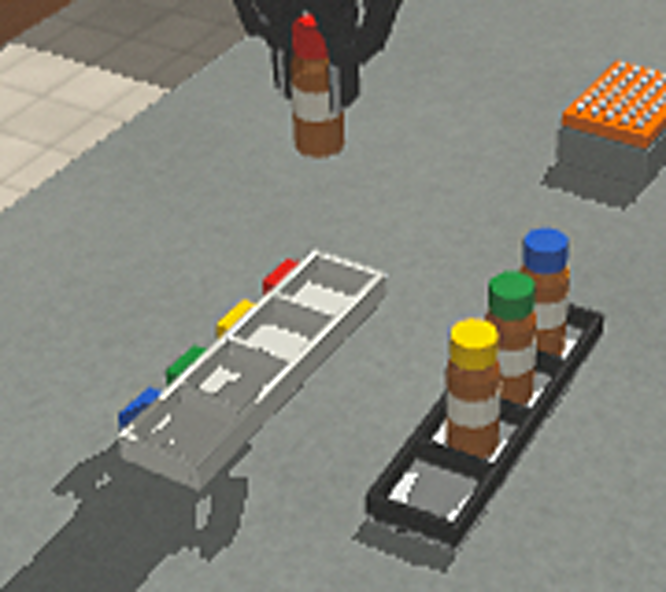

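Red is held. I'll carry it to the left-end pocket.

Call:
play_rows([
  [[0.007,-0.008,0],0,1],
  [[0.021,-0.025,0],0,1],
  [[0.042,-0.05,0],0,1],
  [[0.065,-0.077,0],0,1],
  [[0.088,-0.104,0],0,1],
  [[0.108,-0.127,0],0,1],
  [[0.125,-0.147,0],0,1],
  [[0.138,-0.163,0],0,1],
  [[0.146,-0.172,0],0,1],
  [[0.148,-0.1745,0],0,1],
])

```text
clock: 33.95
eef_pos: [0.4551, 0.1207, 0.1785]
orientation: [-3.14, 0.0, 1.568]
force: [0.2, 1.2, -1.2]
width: 0.0346
```

Call:
play_rows([
  [[0,0,0.01],0,1],
  [[0,0,0.025],0,1],
  [[0,0,0.045],0,1],
  [[0,0,0.065],0,1],
  [[0,0,0.08],0,1],
  [[0,0,0.09],0,1],
  [[0,0,0.097],0,1],
  [[0,0,0.1],0,1],
  [[0,0,0.1],0,1],
  [[0,0,0.1],0,1],
])

```text
clock: 34.95
eef_pos: [0.4571, 0.1199, 0.0792]
orientation: [3.141, -0.0, 1.566]
force: [0.4, 0.2, 0.4]
width: 0.0349
```

```bash
python3 look.py b16 .457 .1205 .042
```

```text
t 35.0 pos [0.4571 0.1199 0.0793] rpy [ 3.1405e+00 -3.0000e-04  1.5657e+00] w 0.0349 F [-0.3 -0.6 -1.1] q [-0.14  0.65 -0.25  2.13  0.39  0.41 -0.71]
shift [ 0.0006 -0.0002  0.0373] turn -0.0051
```

View pics/b16.png

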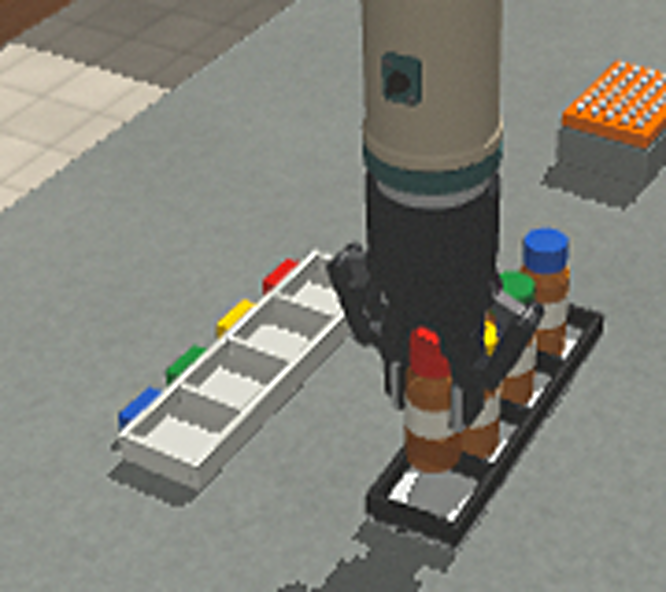

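Red is aligned over its pocket, so I'll lower it.

Call:
play_rows([
  [[0,0,0.005],0,1],
  [[0,0,0.012],0,1],
  [[0,0,0.019],0,1],
  [[0,0,0.025],0,1],
  [[0,0,0.029],0,1],
  [[0,0,0.032],0,1],
  [[0,0,0.034],0,1],
  [[0,0,0.0355],0,1],
  [[0,0,0.036],0,1],
  [[0,0,0.0365],0,1],
])

```text
clock: 36.0
eef_pos: [0.4568, 0.1198, 0.0424]
orientation: [3.141, -0.0, 1.566]
force: [-0.1, 0.2, -0.2]
width: 0.0348
```

Call:
play_rows([
  [[0,0,0.0003],0,1],
  [[0,0,0.0006],0,1],
  [[0,0,0.0009],0,1],
  [[0,0,0.0012],0,1],
  [[0,0,0.0015],0,1],
  [[0,0,0.0015],0,1],
  [[0,0,0.0015],0,1],
  [[0,0,0.0015],0,1],
  [[0,0,0.0015],0,1],
  [[0,0,0.0015],0,1],
])

```text
clock: 37.0
eef_pos: [0.4568, 0.1198, 0.0413]
orientation: [3.141, 0.0, 1.566]
force: [-1.1, 0.2, 5.6]
width: 0.035
```

Call:
play_rows([
  [[0,0,0],0,0.6],
  [[0,0,0],0,0.5],
  [[0,0,0],0,0.3],
  [[0,0,0],0,0.1],
  [[0,0,0],0,0],
  [[0,0,0],0,0],
  [[0,0,0],0,0],
  [[0,0,-0.01],0,0],
  [[0,0,-0.03],0,0],
  [[0,0,-0.06],0,0],
])

```text
clock: 38.0
eef_pos: [0.4556, 0.1195, 0.1011]
orientation: [-3.139, 0.001, 1.566]
force: [-0.0, -0.7, -0.3]
width: 0.0856
```

Call:
play_rows([
  [[0,0,-0.025],0,0],
  [[0,0,-0.06],0,0],
  [[0,0,-0.1],0,0],
  [[0,0,-0.13],0,0],
  [[-0.02,0,-0.14],0,0],
  [[-0.06,0,-0.14],0.05,0],
  [[-0.1,0,-0.14],0.1,0],
  [[-0.14,0,-0.14],0.2,0],
  [[-0.18,0,-0.14],0.3,0],
  [[-0.22,0,-0.14],0.4,0],
])

```text
clock: 39.0
eef_pos: [0.4551, -0.1017, 0.2417]
orientation: [3.141, -0.0, 1.162]
force: [0.5, -0.5, 0.2]
width: 0.0851
```

```bash
python3 look.py b17 .35 -.35 .24
```

```text
t 39.05 pos [ 0.4545 -0.1097  0.2414] rpy [3.1393 0.0048 1.1491] w 0.0852 F [-0.2 -5.6 -0.1] q [ 0.38  0.37 -0.28  1.99  0.15  0.8  -0.4 ]
shift [-0.262   0.003   0.0027] turn -0.4217
```

View pics/b17.png

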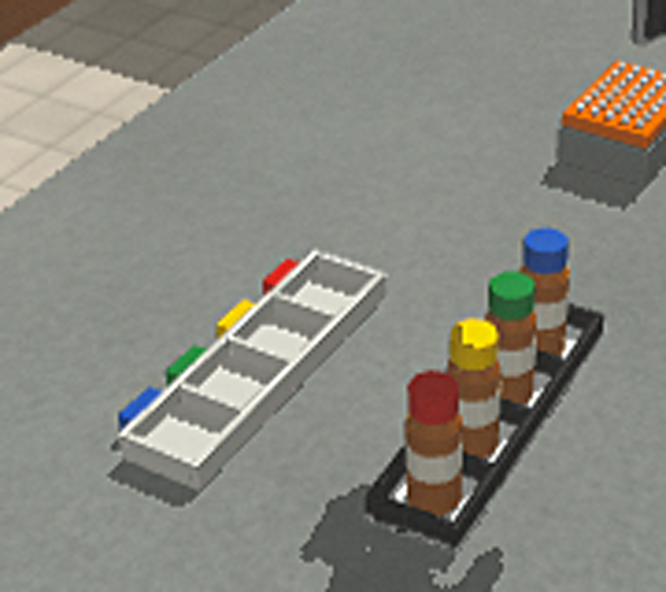

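All four are standing in the black tray. I'll retreat clear and check from the top.

Call:
play_rows([
  [[-0.02,0,0],0.03,0],
  [[-0.05,0,0],0.08,0],
  [[-0.085,0,0],0.15,0],
  [[-0.12,0,0],0.22,0],
  [[-0.155,0,0],0.28,0],
  [[-0.19,0,0],0.34,0],
  [[-0.22,0,0],0.38,0],
  [[-0.245,0,0],0.42,0],
  [[-0.258,0,0],0.42,0],
  [[-0.26,0,0],0.42,0],
])

```text
clock: 40.05
eef_pos: [0.3524, -0.3401, 0.2411]
orientation: [3.141, 0.0, 0.745]
force: [0.6, 0.4, 0.5]
width: 0.0852
```

```bash
python3 -c "
from h import *
import cv2
a=ctrl.capture('top');cv2.imwrite('pics/f.png',a)
cv2.imwrite('pics/f2.png',cv2.resize(a[220:285,205:340],None,fx=5.9,fy=5.9,interpolation=cv2.INTER_CUBIC))
to(.35,-.35,.24)"
```

```text
t 40.1 pos [ 0.353  -0.3391  0.241 ] rpy [-3.1415e+00 -4.0000e-04  7.4590e-01] w 0.0853 F [ 0.9  0.  -0.6] q [ 0.8   0.39 -0.13  1.94  0.07  0.82 -0.19]
shift [-0.0096  0.006   0.001 ] turn -0.8249
```

View pics/f.png

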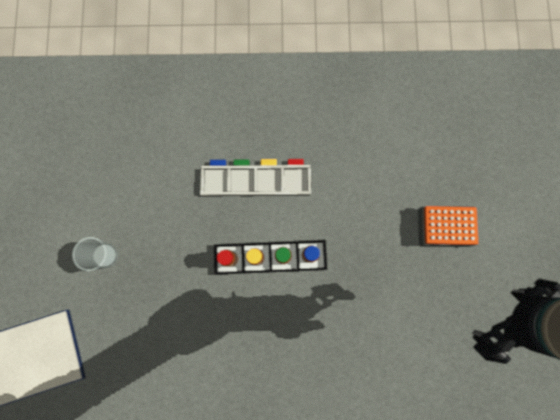

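View pics/f2.png

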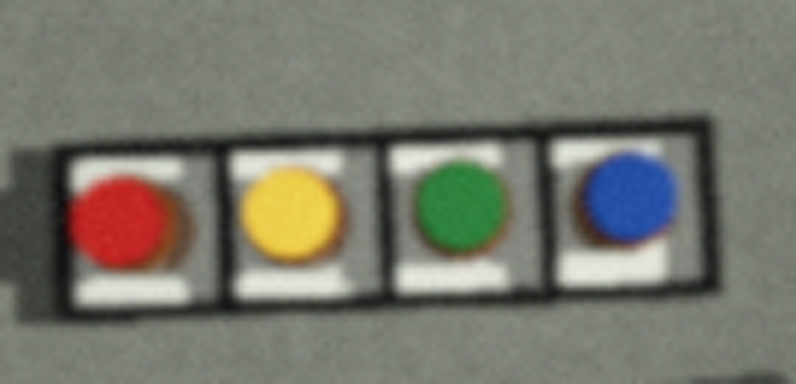

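The top view shows red (227,258), yellow (254,257), green (282,255) and blue (311,254), left to right. Each is centred and upright in its pocket, and the beaker and tip box haven't moved. I'm handing in.

```bash
python3 -c "
from station import ctrl
print(ctrl.hand_in())"
```

```text
the job is handed in; nothing more can be done
None
```

All four bottles are now in the black tray in mirrored order: red, yellow, green, blue from left to right. The white tray held blue, green, yellow, red. The job was handed in at about 40 s of the 109 s limit.

- **Placing:** I lowered each bottle slowly until it touched the pocket floor, at about 6–10 N, then opened the fingers and backed away. None was dropped or knocked over.
- **Last checks:** The final pictures from both cameras show every bottle upright in its own pocket. The white tray is empty, the beaker and tip box have not moved, and the gripper is well clear.
- **Disagreements:** The side camera read about 3–4 mm farther left than the top camera. I went by the top camera, and the pockets leave about 9 mm of room around each bottle. On the first bottle (blue), the measured gripper position was also about 4 mm off the target along the row. I adjusted for that before setting it down.

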